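# Seat the image sensor and hold the keyed lens collar home

## Robot

A 6-joint arm with a two-finger parallel gripper is mounted at the origin on the work surface. World frame = base frame: x ahead of the robot, y to its left, z up, the work surface at z = 0. Lengths are in mm, angles in rad, forces in N, time in s.
With the tool pointing down it reaches from about 350 to 875 mm from the base axis. Payload 4.2 kg.
Tool frame: the origin (TCP) lies midway between the tips of the shut fingers; the grasp point (between the pads) lies 19 mm behind it; z points along the fingers, y is the line along which they close (so a half turn about z gives the same grasp; the last joint's range is limited). The gripper opens to 85 mm and grips with 20 to 120 N. Pads are 22 mm wide; open, the fingers measure 114 mm over their backs; the gripper's body (76 mm by 85 mm) begins 54 mm behind the grasp point. The pads swing forward as they close: fully open they stand 13 mm farther back than shut.
Start: joints at [1.518, 0.385, 0.008, 0, -1.194, -0.259], TCP at [191.7, 594.853, 231.312] pointing down, gripper open.
Joint ranges: [-3.14, 3.14], [-1.21, 2.06], [-1.07, 1.41], [-3.16, 2.05], [-2.99, -0.16], [-3.1, 3.1]. Speed limits (rad/s): [2.79, 2.79, 3.14, 3.14, 3.14, 3.14].

## Interface

Orientations are given as a unit quaternion [x, y, z, w].
In Python, from bench import arm, eyes, nets gives the robot as it stands.
- The arm moves only by the tool apply_moves, never from a script. Its arguments are lists of equal length, an entry for each row: "delta_rot": the turn, a rotation vector about the tool's x, y, z as a fraction of full scale, a list of three; "xyz": the shift along the tool's x, y, z as a fraction of full scale, a list of three; "hand": the gripper command: -1 is fully open, 1 is shut, values between are in proportion. In form: {"delta_rot": [[ax, ay, az], ...], "xyz": [[dx, dy, dz], ...], "hand": [hand, ...]}. A call has 1 to 20 rows; each row shifts and turns the commanded pose from where the row before left it, along the tool's axes as they then stand; what a row does not reach is not made up. Full scale, the value 1, is 0.025 m for a shift and 6 degrees for a turn. A row lasts 1/12 s, in which the tool goes at most 41.7 mm and 7.16 degrees, less where a joint would pass 70% of its speed; a pose out of reach is approached as far as the arm can. A call with a number of a shift or a turn outside -1 to 1 is refused whole. A call with a gripper value outside its range is refused whole. The fingers move at their own pace and stop on an object; the grip force is fixed at half the most. Time passes only in rows, so rows that do not move let the fingers close. It gives the time, the measured TCP pose, the force, the opening and the grip force at its end, in the units of the state.
- arm.read_state(): the state, without advancing time (a new reading comes with each control period).
- eyes.get_image(name): name is "scene" or "top"; returns a dict with "frame" (400x640x3 uint8, red, green, blue), "range_z" (400x640 float32, mm along the optical axis (not along the pixel's ray), 0 where there is no reading), "camera_matrix" (3x3 intrinsics, pixels), "R" (3x3) and "t" (3): a world point X has camera coordinates R X + t. Camera axes: x right, y down, z forward; pixel columns grow to the right and rows downward; lengths in mm; the calibration is good to about 2 mm. A picture is of the moment at which its call begins.
- arm.job_done(): hands the job in; it is judged then, once.
Trained networks look in a picture, given as the dict that the camera call returned (one of the last four; its "shot" number tells which), for a name from the list of things; names that differ only in an ending like _2 or _b are one class to them, and where a whole thing is asked for, a point or a joint stands for the part that bears it (a point fixed in the world has none). Each returns a list of dicts, best first, with "score" (0 to 1); they miss things now and then, are a little off and sometimes report something else, mostly with a low value. They report only what shows in the picture. A call takes as long as a camera call. They do not tell look-alikes from the thing itself.
- nets.look_for(name, picture): "bbox" ([left, top, right, bottom] in pixels, round what is visible of it).
- nets.masks_of(name, picture): "region" (400x640 bool, what is visible of it) and "bbox" ([left, top, right, bottom] in pixels, round what is visible of it).
The state is a dict: "clock": time; "joints": joint angles; "joint_vel": joint speeds; "joint_efforts": joint torques, N m; "position": TCP position; "ee_rot": TCP orientation; "contact_force": force on the tool from outside, world axes, zero at the start; "wrist_torque": the same for the moment, N m; "gripper_width": finger opening in mm; "grasp_force": force on a finger pad.
Only numpy, scipy, OpenCV 4.12 (cv2) and the standard library are available. Lean on these libraries where they do the work, as an engineer would, in place of code of your own. Each camera call takes 0.05 s, during which the arm holds its last target. There are 200 camera calls.

## Task

In the camera housing clamped upright on the bench, press the small square sensor block down firmly until it sits flush in the square recess. Then put the black knurled lens collar over the housing's round spigot, turn it until one of its hidden keyways drops over the pin, push it fully home against the spring and keep holding it pushed home: finish while still holding it down, do not let go. Leave the finished camera, the bottle and the screwdriver where they stand.

Things in the scene. Friction and masses are not known exactly. Their poses are not given: they have to be found in the camera images.
- camera: White round camera housing, 72 mm diameter, clamped upright in a fixture (foot 110 x 110 mm, jaws 46 mm high), fixed. Origin on its axis at bench level; z up, x and y parallel to the sides of foot and recess. Its top carries a round spigot, 38 mm diameter, rim 103 mm above the bench; the last 3.5 mm narrows to 35 mm.
- recess_floor (a point): Centre of the flat floor of the square recess in the top of the spigot, 91 mm above the bench. The recess is 23 mm square and 12 mm deep, open upward, sides parallel to the camera's x and y.
- lens_seat (a point): On the housing's axis, 85 mm above the bench, level with the flat land (49 to 67 mm diameter) around the spigot on which the collar's lower edge rests when fully home; z up. The spigot rim is 18 mm above this point.
- pin_level (a point): On the housing's axis, 95 mm above the bench, level with the top of the pin: one fixed round steel pin, 5 mm thick, that stands out level from the spigot to 24.5 mm from the axis. This point does not tell which way it points: that is anywhere around the spigot and differs each time (seen from above only before the collar is on).
- spring_ring (a joint): Steel spring ring around the foot of the spigot, 40 to 48 mm diameter. Value: how far it is pressed down, 0 to 0.004 m. At 0 its top stands 4 mm above the land; at 0.004 it is level with the land. It pushes back with about 4 N at first and 10 N when level, and lifts the collar 4 mm again when the push stops.
- sensor: Sensor block, 30 g, loose. Grey base 19.5 x 19.5 mm, 12 mm high (lowest 3 mm is 17.5 mm square), with a black stub 13 x 13 mm, 14 mm high, on its middle to grip it by. Origin in the middle of the underside, z up, x and y parallel to the sides. Fits the recess in any quarter turn; flush: base top level with the spigot rim, origin at the recess floor, stub above the rim.
- collar: Black knurled lens collar, 120 g, 59 mm diameter, 40 mm high, loose, open side down. Origin in the middle of its open lower edge, z up. Bore 43 mm diameter, 36 mm deep, with three hidden keyways 10 mm wide, out to 26.5 mm from the axis, up the whole bore, at its own +x and 120 degrees to either side.
- collar_top (a point): Middle of the collar's closed lens top, 40 mm above its lower edge. Unless a keyway is over the pin, the lower edge rests on the pin, 10 mm above home (it tilts if let go there); over the pin the collar can drop 6 mm to the spring ring, then 4 mm more pushed. A turn of at most 120 degrees either way brings a keyway over the pin.
- finished_camera: Bystander: finished white camera standing on its face, 72 mm diameter, 136 mm high with its mount; origin under its middle. Leave alone.
- bottle: Bystander: small white bottle, 38 mm diameter, 110 mm high; origin under its middle. Leave alone.
- screwdriver: Bystander: red screwdriver, 170 mm long, lying crosswise beyond the housing; origin under its middle, its length along its x. Leave alone.
Not all that is in view belongs to the job. There is more than one size of the collar; the job needs the smallest.

How it is judged (in metres and radians):
On the way:
1. the sensor block sits flush in the recess and is pressed down there with more than 2 N (z of sensor in the frame of recess_floor between -0.002 and 0.002 m and horizontal distance between sensor and recess_floor below 0.0035 m and angle between sensor's own z axis and vertical below 0.08 rad and contact force between sensor and camera above 2 N), for 0.1 s.
At the end, for the whole second after the job is handed in: The fingers hold the collar (over 2 N) fully home: lower edge within 1.8 mm of the land, against the spring that would lift it 4 mm, centred within 4 mm, tilt under 0.06 rad. The sensor block is still flush: within 2 mm of the recess floor, centred within 3.5 mm, tilt under 0.08 rad (z of collar in the frame of lens_seat between -0.002 and 0.0018 m and horizontal distance between collar and lens_seat below 0.004 m and angle between collar's own z axis and vertical below 0.06 rad and contact force between the fingers and collar above 2 N and horizontal distance between sensor and recess_floor below 0.0035 m and z of sensor in the frame of recess_floor between -0.002 and 0.002 m and angle between sensor's own z axis and vertical below 0.08 rad); the arm keeps its last pose, push and grip.
It fails at once if the finished camera is moved more than 30 mm (distance of finished_camera from where it was at the start of the episode above 0.03 m).
It fails at once if the bottle is moved more than 30 mm (distance of bottle from where it was at the start of the episode above 0.03 m).
It fails at once if the screwdriver is moved more than 30 mm (distance of screwdriver from where it was at the start of the episode above 0.03 m).
It also fails if it takes over 72 s, if anything falls off the work surface, if the arm or the gripper's body presses on something with over 40 N, if the wrist force passes 120 N, or if a joint passes its speed limit or range.

## Working session

There is one attempt and no reset: what is moved stays moved. The work goes in short steps, Python scripts to look and compute and a tool call to move; the robot and the scene stay as the last step left them, time stands still between calls to the robot, and variables do not carry over. Pictures are saved under pics/ and viewed, at most 10 in all, crops included, and the job is handed in when it is done.

Besides the shell and the picture viewer there is one more tool, called after "Call:" as a command line: name --argument value ..., lists and objects as JSON in quotes. apply_moves: Moves the arm, as the interface text tells. Its arguments: {"type":"object","properties":{"delta_rot":{"type":"array"},"xyz":{"type":"array"},"hand":{"type":"array"}},"required":["delta_rot","xyz","hand"]}

```bash
mkdir -p pics; ls
cat > h.py <<'E'
import numpy as np, cv2
from bench import arm, eyes, nets
def world(p, us, vs):
    K=p["camera_matrix"];z=p["range_z"][vs,us].astype(float)
    c=np.stack([(us-K[0,2])/K[0,0]*z,(vs-K[1,2])/K[1,1]*z,z],-1)
    return (c-p["t"])@p["R"]
def cloud(p):
    v,u=np.mgrid[0:400,0:640]; w=world(p,u,v); w[p["range_z"]==0]=np.nan; return w
def save(p,name,crop=None,s=1):
    f=p["frame"][:,:,::-1]
    if crop: l,t,r,b=crop; f=f[t:b,l:r]
    cv2.imwrite(f"pics/{name}.png",cv2.resize(f,None,fx=s,fy=s,interpolation=cv2.INTER_CUBIC))
E
python3 - <<'E'
from h import *
P={n:eyes.get_image(n) for n in("scene","top")}
f=np.vstack([P["scene"]["frame"],P["top"]["frame"]])[:,:,::-1]
cv2.imwrite("pics/a.png",cv2.resize(f,(480,600),interpolation=cv2.INTER_AREA))
save(P["top"],"top",s=1.25)
save(P["scene"],"scene",s=1.25)
for n,p in P.items():
  print(n,"cam",-p["R"].T@p["t"])
  w=cloud(p)
  for o in ["camera","sensor","collar","finished_camera","bottle","screwdriver"]:
    for d in nets.masks_of(o,p)[:4]:
      m=d["region"]; q=w[m]; q=q[~np.isnan(q[:,0])]
      if len(q)==0: continue
      zt=np.percentile(q[:,2],97); t=q[q[:,2]>zt-4]
      print(o,round(float(d["score"]),2),[int(x) for x in d["bbox"]],"zt",zt.round(1),"topc",((t.min(0)+t.max(0))/2).round(1),"ext",np.ptp(t,axis=0).round(1))
print(arm.read_state())
E
```

```text
pics
scene cam [990.4039511  717.90105938 787.15852311]
camera 0.91 [255, 177, 320, 245] zt 102.1 topc [579.2 -45.  102.4] ext [38.6 38.5  8.7]
sensor 0.48 [366, 277, 381, 290] zt 28.4 topc [536.  219.5  27.2] ext [11.2 14.5  5.3]
sensor 0.43 [254, 185, 324, 245] zt 101.4 topc [579.2 -44.8 101.7] ext [38.6 38.1  8.6]
collar 0.95 [326, 167, 359, 200] zt 58.3 topc [408.8 -79.6  57.6] ext [78.  78.4  6.5]
collar 0.89 [283, 131, 312, 160] zt 58.4 topc [ 415.6 -272.6   57.9] ext [74.6 76.1  6.9]
collar 0.6 [292, 156, 315, 179] zt 43.4 topc [ 463.1 -174.    42.4] ext [53.4 61.3  6. ]
bottle 0.58 [177, 166, 200, 207] zt 110.9 topc [ 751.9 -225.9  110.8] ext [15.8 16.1  7.3]
bottle 0.57 [367, 277, 384, 291] zt 28.2 topc [534.6 219.5  27.2] ext [14.  14.5  5.3]
screwdriver 0.84 [220, 220, 264, 270] zt 27.6 topc [717.9 -63.3  26.5] ext [23.9 79.9  5.8]
top cam [467.11093764  48.82576025 933.77777076]
camera 0.74 [325, 172, 378, 230] zt 101.8 topc [577.8 -44.6 101.5] ext [36.6 35.9  7.2]
sensor 0.39 [240, 214, 248, 224] zt 27.8 topc [533.2 219.9  26.1] ext [10.  12.6  4.3]
collar 0.96 [429, 250
[... 665 characters left out ...]
e+00,  3.84685599e-01,  7.90758062e-03, -2.27129697e-05,
       -1.19402933e+00, -2.58597883e-01]), 'joint_vel': array([ 8.17057955e-04,  1.09262755e-03,  5.05202865e-05, -1.00923604e-03,
       -6.84304408e-04, -7.20469667e-04]), 'joint_efforts': array([ 3.02693034e-04, -3.91945267e+01,  1.88577193e+01,  4.18994084e+00,
       -3.63349391e-04,  1.00012960e-05]), 'position': array([191.71277572, 594.83961661, 231.3203758 ]), 'ee_rot': array([ 9.87869483e-01, -1.55286462e-01, -9.93946988e-06,  6.56354958e-06]), 'contact_force': array([-0.47292516, -0.37786575, -0.20165096]), 'wrist_torque': array([-0.00911561, -0.03526865,  0.01008561]), 'grasp_force': 0.0, 'gripper_width': 85.04271092557158}
```

View pics/top.png

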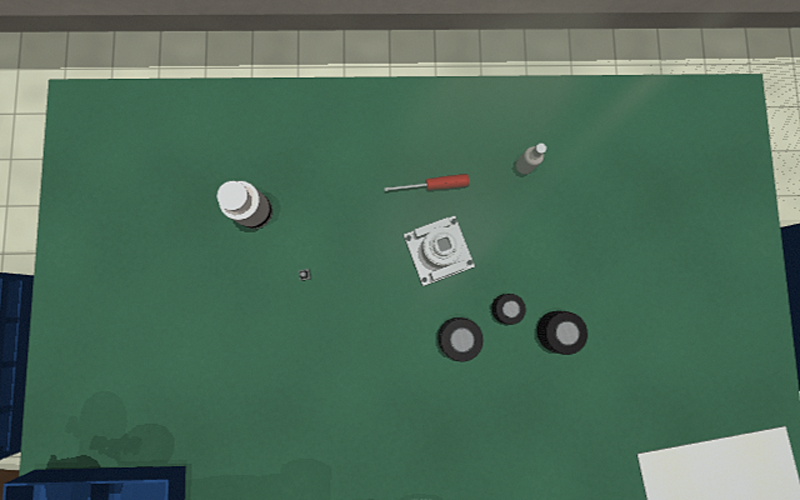

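Run:
```python
from h import *
p=eyes.get_image("top"); q=eyes.get_image("scene")
def cr(p,l,t,r,b): return cv2.resize(p["frame"][t:b,l:r,::-1],(390,290),interpolation=cv2.INTER_CUBIC)
f=np.vstack([np.hstack([cr(p,315,165,385,217),cr(p,220,200,270,237)]),np.hstack([cr(q,250,170,330,230),cr(q,345,265,405,310)])])
cv2.imwrite("pics/b.png",f)
for nm,P in(("top",p),("scene",q)):
  w=cloud(P)
  # pin: points r 19..25 around axis, z 88..99
  r=np.hypot(w[...,0]-578.5,w[...,1]+44.8)
  m=(r>20.5)&(r<26)&(w[...,2]>89)&(w[...,2]<99)
  x=w[m]-[578.5,-44.8,0]; print(nm,"pin?",m.sum(),np.degrees(np.arctan2(x[:,1],x[:,0])).round(0)[:40],x[:,2].round(0)[:40])
  d=(np.abs(w[...,0]-534)<25)&(np.abs(w[...,1]-219.5)<25)&(w[...,2]>5)
  for lo,hi in((7,18),(20,35)):
    s=w[d&(w[...,2]>lo)&(w[...,2]<hi)]; rc=cv2.minAreaRect(s[:,:2].astype(np.float32)); print(lo,len(s),rc,np.median(s,0).round(1))
  # camera foot
  d=(np.abs(w[...,0]-578.5)<90)&(np.abs(w[...,1]+44.8)<90)&(w[...,2]>4)
  s=w[d]; print("foot",cv2.minAreaRect(s[:,:2].astype(np.float32)))
  for lo,hi in((38,52),):
    s=w[d&(w[...,2]>lo)&(w[...,2]<hi)]; print("jaws",cv2.minAreaRect(s[:,:2].astype(np.float32)))
```

```text
top pin? 23 [ -10.   41.  -43.   68.  -84.  107.  113. -115. -123. -120. -118.  126.
 -125. -130. -143. -138.  151.  156. -150.  158.  169.  170. -180.] [89. 90. 90. 90. 89. 91. 90. 94. 95. 95. 95. 90. 94. 89. 91. 89. 89. 89.
 90. 91. 89. 89. 90.]
7 36 ((533.2745361328125, 219.73155212402344), (19.592178344726562, 20.37112808227539), 8.942452430725098) [530.6 214.4  11.3]
20 31 ((532.2037353515625, 219.88612365722656), (12.036795616149902, 12.558669090270996), 1.3909364938735962) [533.1 220.9  25.5]
foot ((561.1216430664062, -51.2503662109375), (143.68907165527344, 110.83744812011719), 19.4587345123291)
jaws ((576.9241943359375, -44.852935791015625), (103.84031677246094, 70.3576431274414), 19.505836486816406)
scene pin? 44 [-178.  -55.  -49.  -43.  -42.  158.  155.  -33.  -34.  144.  146.  -22.
  -17.   -0.  134.  -11.  -16.  118.  128.   -5.   -4.   39.  121.    4.
    9.   13.  100.  102.  112.   14.   14.   19.   25.   85.   92.   98.
   35.   57.   68.   79.] [91. 91. 90. 89. 90. 90. 90. 90. 89. 91. 90. 91. 92. 96. 91. 91. 89. 93.
 90. 91. 89. 97. 90. 91. 92. 91. 92. 93. 90. 91. 89. 90. 90. 92. 91. 90.
 91. 90. 90. 90.]
7 69 ((536.6289672851562, 219.05303955078125), (20.70594024658203, 20.96988296508789), 12.663747787475586) [540.9 224.5  12. ]
20 52 ((534.9960327148438, 218.56539916992188), (15.855949401855469, 14.989503860473633), 5.873497009277344) [535.5 220.6  25.5]
foot ((577.6384887695312, -44.75785827636719), (176.2149658203125, 178.316162109375), 0.09811114519834518)
jaws ((578.6749877929688, -44.035099029541016), (106.50383758544922, 68.97869873046875), 18.953493118286133)
```

View pics/b.png

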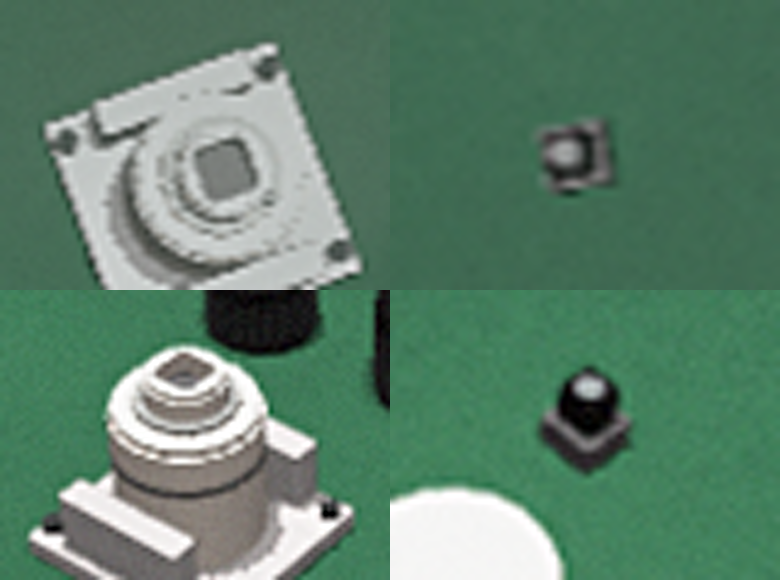

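Candidates in the top view (full-resolution pixels):
- **Collars:** (407,247) with a 59 mm top, (368,272) at about 76 mm, and (450,266) at about 76 mm. The smallest is (407,247), at world (461,-174).
- **Sensor:** (243,219), world (535,220). The crop shows a grey base with a black stub, so this is right.
- **Housing:** (352,198) on its square foot, yaw about 19°. The pin seems to point at about -120°.

I'll start with the sensor.

Call:
apply_moves --delta_rot '[[0,0,-0.93],[0,0,-0.93],[0,0,-0.93],[0,0,-0.93],[0,0,-0.93],[0,0,0],[0,0,0],[0,0,0],[0,0,0],[0,0,0],[0,0,0],[0,0,0],[0,0,0],[0,0,0],[0,0,0],[0,0,0],[0,0,0],[0,0,0],[0,0,0],[0,0,0]]' --xyz '[[0,0,1],[0,0,1],[0,0,1],[0,0,1],[0,0,1],[0.7,1,0],[0.7,1,0],[0.7,1,0],[0.7,1,0],[0.7,1,0],[0.7,1,0],[0.7,1,0],[0.7,1,0],[0.7,1,0],[0.7,1,0],[0.7,1,0],[0.7,1,0],[0.7,1,0],[0.7,1,0],[0.7,1,0]]' --hand '[-0.3,-0.3,-0.3,-0.3,-0.3,-0.3,-0.3,-0.3,-0.3,-0.3,-0.3,-0.3,-0.3,-0.3,-0.3,-0.3,-0.3,-0.3,-0.3,-0.3]'

```text
clock: 2.47
position: [516.6, 270.3, 106.5]
ee_rot: [0.996, 0.088, 0.0, -0.0]
contact_force: [-0.1, 1.2, -0.2]
gripper_width: 55.5
grasp_force: 0.0
```

```bash
cat >> h.py <<'E'
def psi(s=None):
    q=(s or arm.read_state())["ee_rot"]; return np.degrees(np.arctan2(2*q[0]*q[1],2*q[0]**2-1))
def to(x,y,z=None,yaw=None):
    s=arm.read_state(); p=s["position"]; a=psi(s); r=np.radians(a); d=np.array([x,y])-p[:2]
    print("t",round(s["clock"],2),"pos",p.round(1),"psi",a.round(2),"j",s["joints"].round(2),"F",s["contact_force"].round(1),"w",round(s["gripper_width"],1),"g",round(s["grasp_force"],1))
    print("units x,y,z", ((d[0]*np.cos(r)+d[1]*np.sin(r))/25).round(3),((d[0]*np.sin(r)-d[1]*np.cos(r))/25).round(3),None if z is None else round((p[2]-z)/25,3),"rz",None if yaw is None else round((a-yaw)/6,3))
E
python3 - <<'E'
from h import *
to(534.8,219.5,14,10)
p=eyes.get_image("scene"); w=cloud(p)
d=(np.abs(w[...,0]-534)<25)&(np.abs(w[...,1]-219.5)<25)&(w[...,2]>5)&(w[...,2]<35)
print(d.sum()); print(cv2.minAreaRect(w[d&(w[...,2]<16)][:,:2].astype(np.float32)))
E
```

```text
t 2.47 pos [516.6 270.3 106.5] psi 10.04 j [ 0.76  0.43 -0.26  0.   -0.88  0.99] F [-0.1  1.2 -0.2] w 55.5 g 0.0
units x,y,z 0.363 2.126 3.701 rz 0.007
137
((542.2703857421875, 220.52828979492188), (34.01402282714844, 21.091644287109375), 11.685264587402344)
```

Call:
apply_moves --delta_rot '[[0,0,0],[0,0,0],[0,0,0],[0,0,0],[0,0,0],[0,0,0],[0,0,0],[0,0,0]]' --xyz '[[0.12,0.7,0],[0.12,0.7,0],[0.12,0.73,0],[0,0,0],[0,0,0.9],[0,0,0.9],[0,0,0.6],[0,0,0]]' --hand '[0,0,0,0,0,0,0,0]'

```text
clock: 3.18
position: [531.5, 219.6, 43.1]
ee_rot: [0.996, 0.087, -0.003, 0.002]
contact_force: [-0.4, 0.7, -0.1]
gripper_width: 42.3
grasp_force: 0.0
```

Run:
```python
from h import *
to(534.8,219.5,15,10)
q=eyes.get_image("scene");p=eyes.get_image("top")
def cr(p,l,t,r,b): return cv2.resize(p["frame"][t:b,l:r,::-1],(390,290),interpolation=cv2.INTER_CUBIC)
cv2.imwrite("pics/c.png",np.hstack([cr(q,335,255,415,315),cr(p,205,190,275,242)]))
```

```text
t 3.18 pos [531.5 219.6  43.1] psi 10.0 j [ 0.67  0.5  -0.34 -0.   -0.74  1.07] F [-0.4  0.7 -0.1] w 42.3 g 0.0
units x,y,z 0.13 0.025 1.124 rz 0.0
```

View pics/c.png

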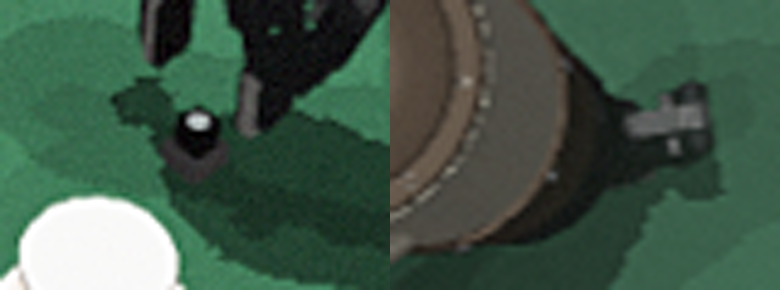

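The scene crop shows the stub at crop pixel (198,130) between the two open fingers. I'll go down and close.

Call:
apply_moves --delta_rot '[[0,0,0],[0,0,0],[0,0,0],[0,0,0],[0,0,0],[0,0,0],[0,0,0],[0,0,0],[0,0,0],[0,0,0]]' --xyz '[[0.12,0.02,0.4],[0,0,0.4],[0,0,0.32],[0,0,0],[0,0,0],[0,0,0],[0,0,0],[0,0,0],[0,0,0],[0,0,0]]' --hand '[0,0,0,0,1,1,1,1,1,1]'

```text
clock: 4.12
position: [537.0, 220.7, 18.8]
ee_rot: [0.996, 0.087, 0.0, -0.0]
contact_force: [0.4, -0.7, 1.3]
gripper_width: 10.5
grasp_force: 58.6
```

Call:
apply_moves --delta_rot '[[0,0,0],[0,0,0],[0,0,0],[0,0,0],[0,0,0],[0,0,0],[0,0,0],[0,0,0]]' --xyz '[[0,0,-0.4],[0,0,-0.8],[0,0,-1],[0,0,-1],[0,0,-1],[0,0,-0.8],[0,0,0],[0,0,0]]' --hand '[1,1,1,1,1,1,1,1]'

```text
clock: 4.78
position: [537.1, 220.9, 145.2]
ee_rot: [0.996, 0.087, 0.001, -0.001]
contact_force: [-0.2, -0.5, -0.8]
gripper_width: 10.4
grasp_force: 58.6
```

```bash
cat > look.py <<'E'
from h import *
q=eyes.get_image("scene")
K=q["camera_matrix"];s=arm.read_state();T=s["position"]
def px(X): c=K@(q["R"]@np.array(X)+q["t"]); return c[:2]/c[2]
u,v=px(T).astype(int)
f=q["frame"][max(v-55,0):v+55,u-75:u+75,::-1]
cv2.imwrite("pics/d.png",cv2.resize(f,None,fx=5,fy=5,interpolation=cv2.INTER_CUBIC))
w=cloud(q); d=np.linalg.norm(w-T-[0,0,-8],axis=-1)<22
pts=w[d]-T
print("tcp px",u,v,len(pts))
low=pts[pts[:,2]<4]
for lo in range(-30,5,4):
  k=pts[(pts[:,2]>=lo)&(pts[:,2]<lo+4)]
  if len(k): print(lo,len(k),k[:,:2].min(0).round(1),k[:,:2].max(0).round(1))
E
python3 look.py; python3 -c "
from h import *
to(578.3,-44.5,150,19.2)"
```

```text
tcp px 380 238 128
-18 10 [-12.7  -7.1] [8.1 8.5]
-14 19 [-11.2  -8.4] [ 9.9 10.5]
-10 25 [-13.4  -7. ] [ 9.7 11. ]
-6 31 [-10.2  -8.3] [10.4 11.5]
-2 5 [ 1.5 -5.2] [ 8.6 11.7]
2 15 [ 2.3 -7.9] [11.7 13.9]
t 4.83 pos [536.3 220.4 143.6] psi 10.01 j [ 0.67  0.39 -0.23 -0.   -0.96  1.08] F [-1.3  0.9 -1.2] w 10.3 g 58.6
units x,y,z -0.187 10.726 -0.254 rz -1.531
```

View pics/d.png

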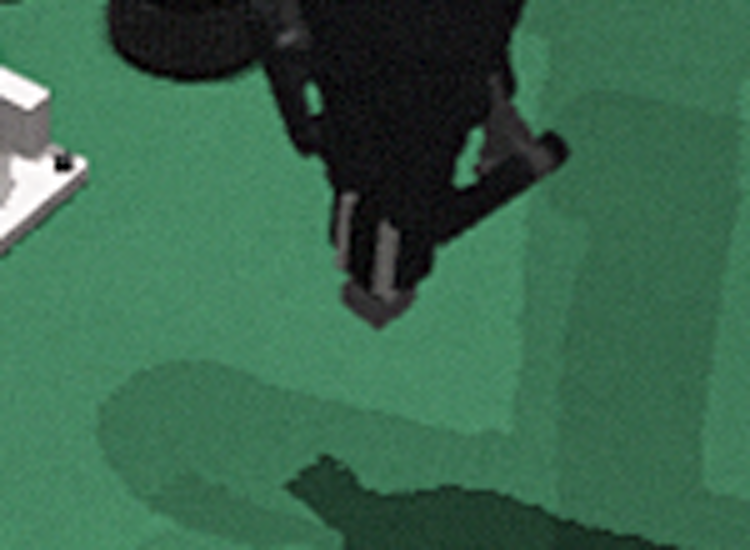

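The sensor is held upright, with its grey base just below the fingertips at (378,300). Next I'll move it over the housing.

Call:
apply_moves --delta_rot '[[0,0,-0.765],[0,0,-0.765],[0,0,0],[0,0,0],[0,0,0],[0,0,0],[0,0,0],[0,0,0],[0,0,0],[0,0,0],[0,0,0],[0,0,0],[0,0,0],[0,0,0],[0,0,0],[0,0,0],[0,0,0],[0,0,0]]' --xyz '[[0,0,0],[0,0,0],[-0.15,0.88,0],[-0.15,0.88,0],[-0.15,0.88,0],[-0.15,0.88,0],[-0.15,0.88,0],[-0.15,0.88,0],[-0.15,0.88,0],[-0.15,0.88,0],[-0.15,0.88,0],[-0.15,0.88,0],[-0.15,0.88,0],[-0.15,0.88,0],[0,0,0.4],[0,0,0],[0,0,0],[0,0,0]]' --hand '[1,1,1,1,1,1,1,1,1,1,1,1,1,1,1,1,1,1]'

```text
clock: 6.33
position: [580.7, -43.0, 132.6]
ee_rot: [0.986, 0.167, -0.001, 0.0]
contact_force: [-0.2, -0.4, -0.7]
gripper_width: 10.5
grasp_force: 58.6
```

Run:
```python
from h import *
to(580.7,-43.5,130,19.2)
T=arm.read_state()["position"]
for n in("scene","top"):
  q=eyes.get_image(n); w=cloud(q)
  a=w[(np.abs(w[...,0]-T[0])<25)&(np.abs(w[...,1]-T[1])<25)]
  b=a[(a[:,2]>T[2]-19)&(a[:,2]<T[2]-9)]
  r=a[(a[:,2]>99)&(a[:,2]<106)]
  for m,k in(("base",b),("rim",r)):
    if len(k)>3: print(n,m,len(k),cv2.minAreaRect(k[:,:2].astype(np.float32)),"mm",((k.min(0)+k.max(0))/2).round(1),np.ptp(k,axis=0).round(1))
  if n=="scene":
    K=q["camera_matrix"];c=K@(q["R"]@(T-[0,0,20])+q["t"]);u,v=(c[:2]/c[2]).astype(int)
    cv2.imwrite("pics/e.png",cv2.resize(q["frame"][v-40:v+40,u-50:u+50,::-1],None,fx=7,fy=7,interpolation=cv2.INTER_CUBIC))
```

```text
t 6.33 pos [580.7 -43.  132.6] psi 19.27 j [ 0.2   0.4  -0.23 -0.   -0.94  1.7 ] F [-0.2 -0.4 -0.7] w 10.5 g 58.6
units x,y,z -0.005 0.019 0.105 rz 0.011
scene base 38 ((581.594970703125, -38.36798858642578), (12.710490226745605, 26.241409301757812), 66.05023193359375) mm [579.4 -40.8 118.6] [24.8 17.1  9.6]
scene rim 95 ((581.3092041015625, -40.81528854370117), (30.38760757446289, 35.41447830200195), 62.496158599853516) mm [579.  -43.7 102.6] [38.5 35.4  6.8]
top rim 23 ((563.4451904296875, -39.32202911376953), (23.943689346313477, 6.474196434020996), 62.34993362426758) mm [565.  -39.7 102.1] [11.  22.1  5.2]
```

View pics/e.png

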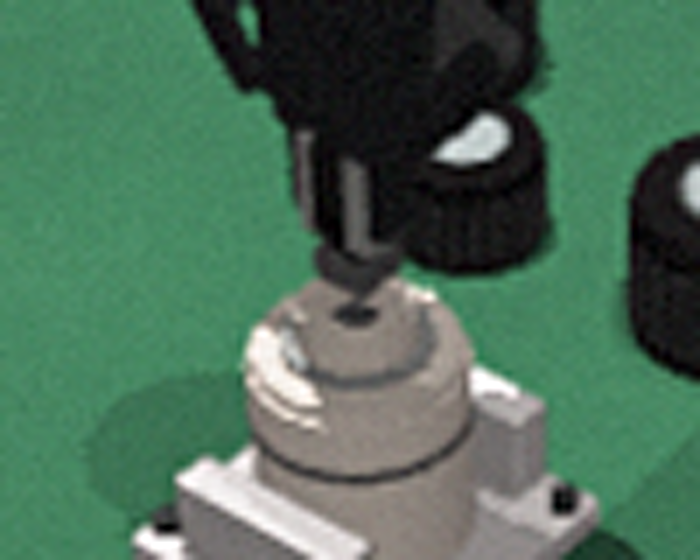

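The sensor is centred over the spigot, with the base at crop pixel (357,265) and the recess at (355,313). I'll lower it gently.

Call:
apply_moves --delta_rot '[[0,0,0],[0,0,0],[0,0,0],[0,0,0],[0,0,0]]' --xyz '[[0,0,0.2],[0,0,0.15],[0,0,0.15],[0,0,0.1],[0,0,0]]' --hand '[1,1,1,1,1]'

```text
clock: 6.85
position: [581.1, -43.7, 118.2]
ee_rot: [0.986, 0.167, -0.0, 0.0]
contact_force: [-0.9, -0.4, 1.3]
gripper_width: 10.4
grasp_force: 58.8
```

Call:
apply_moves --delta_rot '[[0,0,0],[0,0,0],[0,0,0],[0,0,0],[0,0,0]]' --xyz '[[0,0,0.1],[0,0,0.1],[0,0,0.1],[0,0,0.08],[0,0,0]]' --hand '[1,1,1,1,1]'

```text
clock: 7.27
position: [581.0, -44.5, 109.6]
ee_rot: [0.986, 0.167, -0.0, 0.001]
contact_force: [-2.2, -3.7, 7.4]
gripper_width: 10.6
grasp_force: 59.5
```

Call:
apply_moves --delta_rot '[[0,0,0],[0,0,0],[0,0,0],[0,0,0]]' --xyz '[[0,0,0.05],[0,0,0.03],[0,0,0],[0,0,0]]' --hand '[1,1,1,1]'

```text
clock: 7.6
position: [581.2, -44.6, 109.5]
ee_rot: [0.986, 0.167, 0.0, 0.001]
contact_force: [-5.1, -3.0, 14.4]
gripper_width: 10.0
grasp_force: 60.4
```

Call:
apply_moves --delta_rot '[[0,0,0],[0,0,0],[0,0,0],[0,0,0],[0,0,0],[0,0,0],[0,0,0],[0,0,0],[0,0,0],[0,0,0],[0,0,0],[0,0,0]]' --xyz '[[0,0,-0.08],[0,0,0],[0,0,0],[0,0,0],[0,0,-0.5],[0,0,-1],[0,0,-1],[-1,1,0],[-1,1,0],[-1,1,0],[-1,1,0],[0,0,0]]' --hand '[0,0,0,0,-0.2,-1,-1,-1,-1,-1,-1,-1]'

```text
clock: 8.6
position: [516.7, -174.3, 170.7]
ee_rot: [0.986, 0.164, -0.001, -0.0]
contact_force: [0.1, 1.0, 0.0]
gripper_width: 85.4
grasp_force: 0.0
```

Run:
```python
from h import *
to(461.4,-174.4,100,-90)
for n in("scene","top"):
  q=eyes.get_image(n); w=cloud(q)
  a=w[(np.abs(w[...,0]-579)<22)&(np.abs(w[...,1]+44)<22)]
  for lo,hi in((99,106),(106,114),(114,122)):
    k=a[(a[:,2]>lo)&(a[:,2]<hi)]
    if len(k)>3: print(n,lo,len(k),"mm",((k.min(0)+k.max(0))/2).round(1),np.ptp(k,axis=0).round(1),np.median(k[:,2]))
  if n=="scene":
    K=q["camera_matrix"];c=K@(q["R"]@np.array([579,-44,100])+q["t"]);u,v=(c[:2]/c[2]).astype(int)
    A=cv2.resize(q["frame"][v-40:v+40,u-45:u+45,::-1],None,fx=6,fy=6,interpolation=cv2.INTER_CUBIC)
    cv2.imwrite("pics/f.png",A)
  for d in nets.masks_of("collar",q): 
    k=w[d["region"]]; k=k[(k[:,2]>36)&(k[:,2]<46)]
    if len(k)>20: print(n,d["bbox"],((k.min(0)+k.max(0))/2).round(1),np.ptp(k,axis=0).round(1),cv2.minEnclosingCircle(k[:,:2].astype(np.float32)))
```

```text
t 8.6 pos [ 516.7 -174.3  170.7] psi 18.93 j [-0.03  0.3  -0.28 -0.   -0.99  1.93] F [0.1 1.  0. ] w 85.4 g 0.0
units x,y,z -2.094 -0.715 2.827 rz 18.155
scene 99 114 mm [579.3 -44.9 102.5] [38.8 39.2  6.3] 103.10479373506372
scene 106 27 mm [582.3 -43.  109.8] [21.9 13.7  7.3] 109.41315090882432
scene 114 33 mm [579.4 -44.  117.4] [16.5 13.6  6.6] 117.95968341142958
scene [283.8, 126.2, 314.0, 159.8] [ 422.6 -242.2   41. ] [85.3 99.3  9.9] ((431.146484375, -243.4835968017578), 52.462730407714844)
scene [324.9, 163.8, 359.3, 201.1] [413.7 -67.5  41.1] [66.4 62.8  9.8] ((412.5166015625, -72.01571655273438), 39.210792541503906)
scene [288.6, 156.3, 316.2, 181.6] [ 461.1 -175.8   40.2] [57.6 61.2  8.1] ((463.76593017578125, -176.7322998046875), 32.60440444946289)
top [429.3, 247.2, 471.4, 285.2] [ 413.8 -251.7   40.5] [78.9 35.4  9. ] ((413.8545227050781, -267.1145324707031), 39.507225036621094)
top [404.1, 233.8, 420.1, 258.7] [ 459.6 -179.9   40.1] [56.5 46.4  8.1] ((459.9117431640625, -176.50840759277344), 28.577421188354492)
```

View pics/f.png

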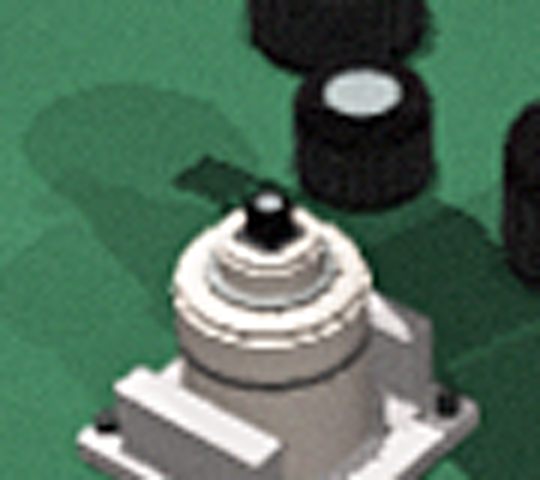

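The sensor sits flush: stub top at about 117.6 mm, at crop pixel (268,215). Now the smallest collar.

Call:
apply_moves --delta_rot '[[0,0,0],[0,0,0],[0,0,0],[0,0,0.98],[0,0,0.98],[0,0,0.98],[0,0,0.98],[0,0,0.98],[0,0,0.98],[0,0,0.98],[0,0,0.98],[0,0,0.98],[0,0,0.98],[0,0,0.98],[0,0,0.98],[0,0,0.98],[0,0,0.98],[0,0,0.98],[0,0,0.98],[0,0,0]]' --xyz '[[-0.7,-0.24,0],[-0.7,-0.24,0],[-0.7,-0.24,0],[0,0,0.25],[0,0,0.25],[0,0,0.25],[0,0,0.25],[0,0,0.25],[0,0,0.25],[0,0,0.25],[0,0,0.25],[0,0,0.25],[0,0,0.25],[0,0,0.25],[0,0,0.25],[0,0,0],[0,0,0],[0,0,0],[0,0,0],[0,0,0]]' --hand '[-1,-1,-1,-1,-1,-1,-1,-1,-1,-1,-1,-1,-1,-1,-1,-1,-1,-1,-1,-1]'

```text
clock: 10.47
position: [465.0, -170.1, 96.1]
ee_rot: [0.794, -0.608, 0.0, -0.0]
contact_force: [-0.2, -0.6, -0.4]
gripper_width: 85.0
grasp_force: 0.0
```

Run:
```python
from h import *
to(462,-173.8,4,-75)
```

```text
t 10.47 pos [ 465.  -170.1   96.1] psi -74.84 j [-0.02  0.32 -0.49 -0.   -0.77  0.29] F [-0.2 -0.6 -0.4] w 85.0 g 0.0
units x,y,z 0.112 0.153 3.684 rz 0.027
```

Call:
apply_moves --delta_rot '[[0,0,0],[0,0,0],[0,0,0],[0,0,0],[0,0,0],[0,0,0],[0,0,0],[0,0,0],[0,0,0],[0,0,0],[0,0,0]]' --xyz '[[0.11,0.15,0],[0,0,0.6],[0,0,0.8],[0,0,0.8],[0,0,0.8],[0,0,0.6],[0,0,0],[0,0,0],[0,0,0],[0,0,0],[0,0,0]]' --hand '[-1,-1,-1,-1,-1,-1,-1,1,1,1,1]'

```text
clock: 11.38
position: [462.2, -174.9, 7.8]
ee_rot: [0.794, -0.607, 0.001, -0.001]
contact_force: [-0.8, 0.4, 3.6]
gripper_width: 56.8
grasp_force: 64.3
```

Call:
apply_moves --delta_rot '[[0,0,0],[0,0,0],[0,0,0],[0,0,0],[0,0,0],[0,0,0],[0,0,0],[0,0,0],[0,0,0]]' --xyz '[[0,0,-0.4],[0,0,-0.8],[0,0,-1],[0,0,-1],[0,0,-1],[0,0,-0.8],[0,0,-0.4],[0,0,0],[0,0,0]]' --hand '[1,1,1,1,1,1,1,1,1]'

```text
clock: 12.13
position: [461.0, -174.7, 141.8]
ee_rot: [0.794, -0.608, 0.001, -0.001]
contact_force: [-0.9, 0.4, -2.6]
gripper_width: 56.8
grasp_force: 64.3
```

Run:
```python
from h import *
to(580,-43.7,138)
T=arm.read_state()["position"]
for n in("scene",):
  q=eyes.get_image(n); w=cloud(q)
  for d in nets.masks_of("collar",q)[:3]:
    k=w[d["region"]]; k=k[np.linalg.norm(k-T,axis=1)<60]-T
    if len(k)>20: print(n,d["bbox"],((k.min(0)+k.max(0))/2).round(1),k.min(0),k.max(0))
  K=q["camera_matrix"];c=K@(q["R"]@T+q["t"]);u,v=(c[:2]/c[2]).astype(int)
  cv2.imwrite("pics/g.png",cv2.resize(q["frame"][v-45:v+45,u-60:u+60,::-1],None,fx=6,fy=6,interpolation=cv2.INTER_CUBIC))
```

```text
t 12.13 pos [ 461.  -174.7  141.8] psi -74.88 j [-0.03  0.25 -0.44 -0.   -0.88  0.3 ] F [-0.9  0.4 -2.6] w 56.8 g 64.3
units x,y,z -3.817 -5.961 0.154 rz None
```

View pics/g.png

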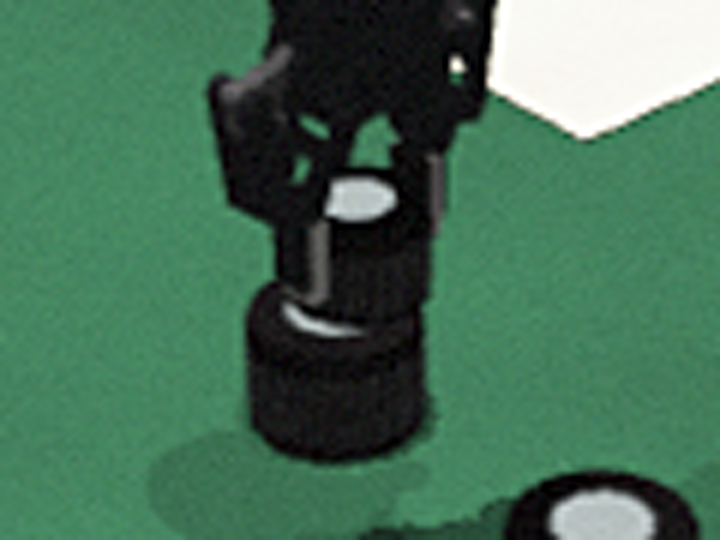

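The small collar is held upright, with its top disc at crop pixel (362,198). Moving it over the spigot.

Call:
apply_moves --delta_rot '[[0,0,0],[0,0,0],[0,0,0],[0,0,0],[0,0,0],[0,0,0],[0,0,0],[0,0,0],[0,0,0],[0,0,0],[0,0,0]]' --xyz '[[-0.3,-0.43,0],[-0.55,-0.9,0],[-0.55,-0.9,0],[-0.55,-0.9,0],[-0.55,-0.9,0],[-0.55,-0.9,0],[-0.54,-0.7,0],[-0.2,-0.3,0.3],[0,0,0.1],[0,0,0],[0,0,0]]' --hand '[1,1,1,1,1,1,1,1,1,1,1]'

```text
clock: 13.15
position: [578.4, -45.1, 130.1]
ee_rot: [0.794, -0.608, -0.001, 0.001]
contact_force: [0.0, -1.0, -0.7]
gripper_width: 56.7
grasp_force: 64.3
```

Run:
```python
from h import *
to(579.4,-44.6,114)
T=arm.read_state()["position"]
q=eyes.get_image("scene"); w=cloud(q)
K=q["camera_matrix"]
px=lambda X:(K@(q["R"]@np.array(X)+q["t"]))
f=lambda X:(px(X)[:2]/px(X)[2]).round(1)
u,v=f(T).astype(int); print("crop origin",u-60,v-40)
b=T[2]-7.8
from math import *
A=q["frame"][v-40:v+50,u-60:u+60,::-1]
A=cv2.resize(A,None,fx=6,fy=6,interpolation=cv2.INTER_CUBIC)
for c,zs,r,col in((T[:2],b+40,29.5,(0,0,255)),(T[:2],b,29.5,(0,0,255)),((579.3,-44.9),85,33.5,(255,0,0))):
  P=np.array([(f([c[0]+r*cos(a),c[1]+r*sin(a),zs])-[u-60,v-40]+.5)*6 for a in np.linspace(0,2*pi,60)]).astype(np.int32)
  cv2.polylines(A,[P],True,col,1)
cv2.imwrite("pics/h.png",A)
```

```text
t 13.15 pos [578.4 -45.1 130.1] psi -74.89 j [ 0.2   0.4  -0.24 -0.   -0.93  0.06] F [ 0.  -1.  -0.7] w 56.7 g 64.3
units x,y,z -0.009 -0.044 0.645 rz None
crop origin 227 137
```

View pics/h.png

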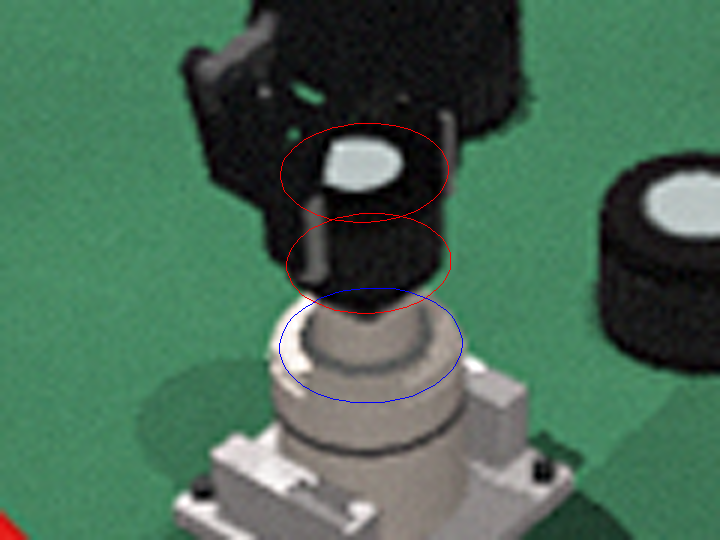

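The overlay puts the collar's axis (x≈363–366) over the spigot's axis (≈368) to within about 1 mm. Lowering it.

Call:
apply_moves --delta_rot '[[0,0,0],[0,0,0],[0,0,0],[0,0,0],[0,0,0],[0,0,0],[0,0,0]]' --xyz '[[0,-0.03,0.2],[0,0,0.2],[0,0,0.15],[0,0,0.15],[0,0,0.1],[0,0,0.1],[0,0,0]]' --hand '[1,1,1,1,1,1,1]'

```text
clock: 13.78
position: [579.9, -44.6, 108.1]
ee_rot: [0.794, -0.608, -0.0, 0.0]
contact_force: [-0.0, 0.2, -2.2]
gripper_width: 56.9
grasp_force: 64.3
```

Call:
apply_moves --delta_rot '[[0,0,0],[0,0,0],[0,0,0],[0,0,0],[0,0,0]]' --xyz '[[0,0,0.08],[0,0,0.08],[0,0,0.06],[0,0,0.04],[0,0,0]]' --hand '[1,1,1,1,1]'

```text
clock: 14.2
position: [580.3, -44.5, 102.6]
ee_rot: [0.794, -0.608, 0.0, 0.0]
contact_force: [-0.1, 0.2, 0.6]
gripper_width: 56.7
grasp_force: 64.6
```

Call:
apply_moves --delta_rot '[[0,0,0],[0,0,0],[0,0,0],[0,0,0]]' --xyz '[[0,0,0.06],[0,0,0.04],[0,0,0],[0,0,0]]' --hand '[1,1,1,1]'

```text
clock: 14.53
position: [580.5, -44.4, 102.0]
ee_rot: [0.794, -0.608, 0.001, -0.0]
contact_force: [-3.5, 2.2, 9.9]
gripper_width: 56.6
grasp_force: 65.5
```

Call:
apply_moves --delta_rot '[[0,0,0.67],[0,0,0.67],[0,0,0.67],[0,0,0.67],[0,0,0.67],[0,0,0.67],[0,0,0]]' --xyz '[[0,0,0],[0,0,0],[0,0,0],[0,0,0],[0,0,0],[0,0,0],[0,0,0]]' --hand '[1,1,1,1,1,1,1]'

```text
clock: 15.12
position: [581.2, -44.7, 101.4]
ee_rot: [-0.649, 0.761, -0.001, 0.001]
contact_force: [-1.5, 1.1, 7.6]
gripper_width: 56.8
grasp_force: 65.2
```

```bash
python3 -c "
from h import *
to(579.5,-44.5); print(arm.read_state()['wrist_torque'])"
```

```text
t 15.12 pos [581.2 -44.7 101.4] psi -99.04 j [ 0.2   0.44 -0.27  0.   -0.86 -0.36] F [-1.5  1.1  7.6] w 56.8 g 65.2
units x,y,z 0.003 0.069 None rz None
[ 0.15946043  0.64237185 -0.00553053]
```

Call:
apply_moves --delta_rot '[[0,0,0.67],[0,0,0.67],[0,0,0.67],[0,0,0.67],[0,0,0.67],[0,0,0.67],[0,0,0]]' --xyz '[[0,0,0.02],[0,0,0],[0,0,0],[0,0,0],[0,0,0],[0,0,0],[0,0,0]]' --hand '[1,1,1,1,1,1,1]'

```text
clock: 15.7
position: [582.4, -45.1, 101.7]
ee_rot: [-0.477, 0.879, -0.002, 0.002]
contact_force: [-1.4, -0.6, 10.0]
gripper_width: 56.3
grasp_force: 65.4
```

```bash
python3 -c "
from h import *
to(579.5,-44.5); print(arm.read_state()['wrist_torque'])"
```

```text
t 15.7 pos [582.4 -45.1 101.7] psi -123.06 j [ 0.2   0.44 -0.27  0.   -0.86 -0.78] F [-1.4 -0.6 10. ] w 56.3 g 65.4
units x,y,z 0.044 0.111 None rz None
[-0.39455456  0.46848507  0.01316352]
```

Call:
apply_moves --delta_rot '[[0,0,0.67],[0,0,0.67],[0,0,0.67],[0,0,0.67],[0,0,0.67],[0,0,0.67],[0,0,0]]' --xyz '[[0.02,0.04,0],[0,0,0],[0,0,0],[0,0,0],[0,0,0],[0,0,0],[0,0,0]]' --hand '[1,1,1,1,1,1,1]'

```text
clock: 16.28
position: [582.9, -44.6, 102.2]
ee_rot: [-0.283, 0.959, -0.002, 0.004]
contact_force: [2.0, -0.5, 8.3]
gripper_width: 56.9
grasp_force: 65.2
```

```bash
python3 -c "
from h import *
to(579.5,-44.5); print(arm.read_state()['wrist_torque'])"
```

```text
t 16.28 pos [582.9 -44.6 102.2] psi -147.15 j [ 0.2   0.44 -0.27  0.   -0.86 -1.2 ] F [ 2.  -0.5  8.3] w 56.9 g 65.2
units x,y,z 0.111 0.078 None rz None
[-0.41897069 -0.4141256   0.0181006 ]
```

Call:
apply_moves --delta_rot '[[0,0,0.67],[0,0,0.67],[0,0,0.67],[0,0,0.67],[0,0,0.67],[0,0,0.67],[0,0,0]]' --xyz '[[0.05,0.03,0.01],[0,0,0],[0,0,0],[0,0,0],[0,0,0],[0,0,0],[0,0,0]]' --hand '[1,1,1,1,1,1,1]'

```text
clock: 16.87
position: [580.7, -44.6, 99.7]
ee_rot: [-0.076, 0.997, -0.0, 0.003]
contact_force: [3.9, -2.6, -1.4]
gripper_width: 56.5
grasp_force: 64.3
```

```bash
python3 -c "
from h import *
to(579.5,-44.5); print(arm.read_state()['wrist_torque'])"
```

```text
t 16.87 pos [580.7 -44.6  99.7] psi -171.31 j [ 0.2   0.44 -0.28  0.   -0.85 -1.62] F [ 3.9 -2.6 -1.4] w 56.5 g 64.3
units x,y,z 0.046 0.01 None rz None
[-0.78008231 -1.39439988  0.14627762]
```

The collar dropped onto the pin: z is 99.7 and the load is gone. I'll ease the turn back a little and push down.

Call:
apply_moves --delta_rot '[[0,0,-0.3],[0,0,0],[0,0,0],[0,0,0],[0,0,0]]' --xyz '[[0,0,0],[0,0,0.06],[0,0,0.06],[0,0,0.04],[0,0,0]]' --hand '[1,1,1,1,1]'

```text
clock: 17.28
position: [580.2, -44.5, 96.4]
ee_rot: [-0.092, 0.996, -0.0, 0.003]
contact_force: [4.8, -3.4, 3.2]
gripper_width: 56.6
grasp_force: 64.9
```

```bash
python3 -c "
from h import *
to(579.5,-44.5); print(arm.read_state()['wrist_torque'])"
```

```text
t 17.28 pos [580.2 -44.5  96.4] psi -169.47 j [ 0.2   0.44 -0.28  0.   -0.85 -1.59] F [ 4.8 -3.4  3.2] w 56.6 g 64.9
units x,y,z 0.027 0.007 None rz None
[-0.90283737 -1.490377    0.12510089]
```

Call:
apply_moves --delta_rot '[[0,0,-0.15],[0,0,0],[0,0,0],[0,0,0],[0,0,0],[0,0,0]]' --xyz '[[-0.025,-0.025,0.06],[0,0,0.06],[0,0,0.06],[0,0,0.06],[0,0,0],[0,0,0]]' --hand '[1,1,1,1,1,1]'

```text
clock: 17.78
position: [580.2, -44.7, 92.8]
ee_rot: [-0.1, 0.995, -0.0, 0.002]
contact_force: [-1.9, 1.4, 16.6]
gripper_width: 56.5
grasp_force: 66.3
```

```bash
python3 -c "
from h import *
to(579.5,-44.5); print(arm.read_state()['wrist_torque'])"
```

```text
t 17.78 pos [580.2 -44.7  92.8] psi -168.54 j [ 0.2   0.44 -0.28  0.   -0.84 -1.57] F [-1.9  1.4 16.6] w 56.5 g 66.3
units x,y,z 0.027 0.012 None rz None
[0.04883114 0.4423086  0.00139115]
```

Call:
apply_moves --delta_rot '[[0,0,0],[0,0,0],[0,0,0],[0,0,0]]' --xyz '[[0,0,0.05],[0,0,0.03],[0,0,0],[0,0,0]]' --hand '[1,1,1,1]'

```text
clock: 18.12
position: [580.2, -44.6, 92.7]
ee_rot: [-0.1, 0.995, -0.001, 0.003]
contact_force: [-3.6, 0.9, 26.5]
gripper_width: 56.6
grasp_force: 67.3
```

Run:
```python
from h import *
to(579.5,-44.5); print(arm.read_state()["wrist_torque"],arm.read_state()["ee_rot"])
q=eyes.get_image("scene"); w=cloud(q)
a=w[(np.abs(w[...,0]-579)<14)&(np.abs(w[...,1]+44)<14)&(w[...,2]>105)&(w[...,2]<135)]
b=a[(a[:,2]>118)]; print(len(b),np.median(b,0).round(1),np.percentile(b[:,2],[10,50,90]).round(1), ((b.min(0)+b.max(0))/2).round(1))
```

```text
t 18.12 pos [580.2 -44.6  92.7] psi -168.52 j [ 0.2   0.44 -0.28  0.   -0.84 -1.57] F [-3.6  0.9 26.5] w 56.6 g 67.3
units x,y,z 0.027 0.011 None rz None
[ 0.45957126  1.54534852 -0.09596621] [-1.00000244e-01  9.94983468e-01 -5.47782920e-04  2.74774531e-03]
74 [582.5 -44.3 126.5] [125.  126.5 127.7] [581.4 -44.2 126.3]
```

```bash
python3 -c "
from bench import arm
print(arm.job_done())"
```

```text
the job is handed in; nothing more can be done
None
```

The job is handed in at about 18 s of the 72 s allowed, with no verdict returned: the sensor block was pressed flush (about 14 N), and the collar is keyed over the pin, held fully home against the spring with about 26 N.

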